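# Stand the fallen calibration target up, push it home and flip the clamp over

## Task

The camera calibration target has been knocked onto its back on the hole-grid plate. Tip it back up onto its foot by pushing the upturned foot over, push it squarely forward between the side guides until its foot is fully home against the rear stop, then flip the red toggle-clamp handle outward and all the way down so that the clamp locks and holds the foot. Only push, and gently: do not grip, lift or carry the target, and leave the other things on the table alone.

Things in the scene. Friction and masses are not known exactly. Their poses are not given: they have to be found in the camera images.
- target: L-shaped calibration target, 0.6 kg: grey foot plate 80 x 90 x 8 mm, at its heel a panel 90 wide, 8 thick, its top 91 above the foot's underside, dots on the toe side; 10 x 8 mm bar in the inner corner. Origin: middle of the heel edge, on the underside. Axes: x heel to toe, z up the panel. At the start it lies on the panel's back, dots up: x (foot) points up, z (panel) back towards the robot.
- toe (a point): Middle of the toe edge of the foot's underside, 80 mm from the heel; at the start this is the upper edge of the upturned foot. Pushed forward (towards the rear stop) just under it, on the foot's inner (panel) side, with 1 to 3 N, the target pivots about its heel edge without slipping much; past about 27 degrees it falls on by itself and stands.
- plate: Fixed aluminium hole-grid plate 300 x 250 x 12 mm. Origin: centre of its underside, on the worktop. Its x axis runs towards the rear stop, y to the left, z up; turned by up to 0.2 rad about z.
- nest (a point): Where the toe belongs: on the plate's top, mid-width at the face of the rear stop (a bar 110 wide, 16 mm high); plate frame (118, 45, 12) mm, axes as the plate's. Two side guides 14 mm high, 95 mm apart, run from the rear stop 46 mm back; their mouths flare to 116 mm over 30 mm more. The foot lies flat on the plate between them, 2.5 mm of play a side.
- clamp_arm (a joint): Arm of the toggle clamp on the right (-y) of the nest, hinged along the plate's x. 0 = open, raised 60 degrees (as at the start); about 1.03 = closed and locked on the foot. The red handle drives it through a linkage that goes over centre just before the handle's end of travel and then stays locked; 1 to 5 N at the handle's end.
- clamp_pad: Rubber pad, 13 mm across, 10 mm high, on a spring spindle at the end of the clamp arm (2.5 N per mm); origin: middle of its lower face. Closed, it presses on top of the foot's right edge.
- handle_end (a point): Tip of the clamp's red handle (15 mm thick grip, 60 mm long). Open: nearly upright (7 degrees outward), tip at plate frame (91, -60, 133) mm, lower pivot (91, -49, 34); the arm's raised end, 90 mm high, is on the nest's side of it. Closed: level, pointing outward (-y of the plate), tip (91, -150, 57), pivot (91, -50, 56). The tip swings outward and down in an arc.
- z_block: Bystander: small aluminium block with two holes, 30 x 45 x 22 mm, standing on the right near corner of the plate; origin: centre of its underside.
- keys: Bystander: orange hex key set, 85 x 33 x 28 mm, right of the plate; origin: centre of its underside.
- driver: Bystander: screwdriver with red handle, 191 x 25 x 27 mm, right of the plate; origin: centre of its underside.
- jar: Bystander: white jar with red lid, 43 mm across, 51 mm high; origin: centre of its underside.
- drops: Bystander: amber dropper bottle, 28 mm across, 92 mm high, right of the plate; origin: centre of its underside.
- pen: Bystander: blue and white marker pen, 121 x 14 x 16 mm, behind the plate; origin: centre of its underside.

How it is judged:
On the way, in this order (a step that is already met when the one before it is completed fails the run):
1. the target stands upright on its foot (angle between target's own z axis and vertical below 0.06 rad), for 0.2 s.
2. the target is fully home against the rear stop, between the guides (angle between target's own z axis and vertical below 0.06 rad and x of toe in the frame of nest above -0.003 m and y of toe in the frame of nest between -0.005 and 0.005 m and z of toe in the frame of nest below 0.004 m and angle between the x axis of target and the x axis of plate, either way round below 0.05 rad), for 0.2 s.
3. the clamp is closed on the foot (value of joint clamp_arm above 0.97 rad and contact force between clamp_pad and target above 3 N and height (world z) of handle_end below 0.066 m), for 0.2 s.
At the end, for the whole second after the job is handed in: The target stands upright (within 0.06 rad), at rest, toe edge within 3 mm of the rear stop and 5 mm of the nest's middle, square to the plate within 0.05 rad; clamp handle down past centre (tip below 66 mm), arm closed (above 0.97 rad), pad pressing on the foot with over 3 N (all of step 2 and all of step 3 and linear speed of target below 0.02 m/s); the robot touches nothing.
It fails at once if the target is lifted or carried: its heel is more than 25 mm above the plate (height (world z) of target above 0.037 m).
It fails at once if a bystander is moved more than 30 mm (distance of any of z_block, keys, driver, jar, drops, pen from where it was at the start of the episode above 0.03 m).
It fails at once if the target is gripped or rammed: the fingers press on it with more than 60 N while it is not swinging (turning under 0.5 rad/s) (contact force between the fingers and target above 60 N and angular speed of target below 0.5 rad/s).
It also fails if it takes over 72 s, if anything falls off the work surface, if the arm or the gripper's body presses on something with over 40 N, if the wrist force passes 120 N, or if a joint passes its speed limit or range.

## Robot

A 6-joint arm with a two-finger parallel gripper is mounted at the origin on a cart in front of the work surface, level with it; the furniture and walls round the work are solid. World frame = base frame: x ahead of the robot, y to its left, z up, the work surface at z = 0. Lengths are in m, angles in rad, forces in N, time in s.
With the tool pointing down it reaches from about 0.275 to 0.875 m from the base axis. Payload 12.5 kg.
Tool frame: the origin (TCP) lies at the very end of the fingers, on their centre line; the grasp point (between the pads) lies 19 mm behind it (manip.grip_point_offset is the distance from the TCP to the grasp point, in m); z points along the fingers, y is the line along which they close (so a half turn about z gives the same grasp; the last joint's range is limited). The gripper opens to 85 mm and grips with 20 to 120 N. Pads are 22 mm wide; open, the fingers measure 114 mm over their backs; the gripper's body (76 mm by 85 mm) begins 54 mm behind the grasp point. The pads swing forward as they close: fully open they stand 13 mm farther back than shut.
Start: joints at [-1.187, 0.351, 1.652, -0, 1.139, -0.085], TCP at [0.249, -0.491, 0.194] pointing down, gripper open.
Joint ranges: [-2.75, 2.75], [-0.79, 2.1], [0.01, 2.65], [-1.57, 4.71], [0.07, 3.14], [-2.87, 2.87]. Speed limits (rad/s): [2.22, 2.22, 2.79, 3.14, 3.14, 3.14].

## Interface

Orientations are given as a unit quaternion [x, y, z, w].
In Python, from rig import manip gives the robot as it stands.
- The arm moves only by the tool step_arm, never from a script. Its arguments are lists of equal length, an entry for each row: "dp": the shift along the tool's x, y, z in mm, a list of three; "dr": the turn, a rotation vector about the tool's x, y, z in degrees, a list of three; "claw": the closure, from -1 (fully open) to 1 (shut), so that 0 is half open. In form: {"dp": [[tx, ty, tz], ...], "dr": [[rx, ry, rz], ...], "claw": [claw, ...]}. A call has 1 to 8 rows; each row shifts and turns the commanded pose from where the row before left it, along the tool's axes as they then stand; what a row does not reach is not made up. A row lasts 1/8 s, in which the tool goes at most 62.5 mm and 10.7 degrees, less where a joint would pass 70% of its speed; a pose out of reach is approached as far as the arm can. A call is refused whole if a number of a shift passes 62.5 or a number of a turn 10.7, either way. A call with a gripper value outside its range is refused whole. The fingers move at their own pace and stop on an object; the grip force is fixed at half the most. Time passes only in rows, so rows that do not move let the fingers close. It gives the time, the measured TCP pose, the force, the opening and the grip force at its end, in the units of the state.
- manip.observe(): the state, without advancing time (a new reading comes with each control period).
- manip.grab_frame(name): name is "side" or "top"; returns the picture (400x640x3 uint8, red, green, blue); there is no depth.
- manip.camera_model(name): a dict with "camera_matrix" (3x3 intrinsics, pixels), "k1" (the pictures are not rectified: a ray, as slopes to the right and down, at radius r is drawn at 1 + k1 r^2 times it, then the intrinsics apply), "R" (3x3) and "t" (3): a world point X has camera coordinates R X + t. Camera axes: x right, y down, z forward; pixel columns grow to the right and rows downward; lengths in m; the calibration is good to about 2 mm. A picture is of the moment at which its call begins. camera_model takes no time and is no camera call.
- manip.hand_in(): hands the job in; it is judged then, once.
The state is a dict: "t": time; "joint_pos": joint angles; "dq": joint speeds; "joint_efforts": joint torques, N m; "eef_pos": TCP position; "tool_rot": TCP orientation; "ft_force": force on the tool from outside, world axes, zero at the start; "wrist_torque": the same for the moment, N m; "gripper_width": finger opening in m; "grasp_force": force on a finger pad.
Only numpy, scipy, OpenCV 4.12 (cv2) and the standard library are available. Lean on these libraries where they do the work, as an engineer would, in place of code of your own. Each camera call takes 0.05 s, during which the arm holds its last target. There are 200 camera calls.

## Working session

There is one attempt and no reset: what is moved stays moved. The work goes in short steps, Python scripts to look and compute and a tool call to move; the robot and the scene stay as the last step left them, time stands still between calls to the robot, and variables do not carry over. Pictures are saved under pics/ and viewed, at most 10 in all, crops included, and the job is handed in when it is done.

Besides the shell and the picture viewer there is one more tool, called after "Emit:" as name(argument=value, ...) on one line, values as JSON. step_arm: Moves the arm, as the interface text tells. Its arguments: {"type":"object","properties":{"dp":{"type":"array","items":{"type":"array","items":{"type":"number"}}},"dr":{"type":"array","items":{"type":"array","items":{"type":"number"}}},"claw":{"type":"array","items":{"type":"number"}}},"required":["dp","dr","claw"]}

```bash
mkdir -p pics; python3 - <<'E'
from rig import manip
import cv2
for n in("top","side"):
    f=manip.grab_frame(n); cv2.imwrite(f"pics/{n}0.png",f[:,:,::-1])
    c=manip.camera_model(n); print(n,c)
s=manip.observe(); print(s)
E
```

```text
top {'camera_matrix': array([[369.81020506,   0.        , 318.25958661],
       [  0.        , 369.81020506, 199.28685872],
       [  0.        ,   0.        ,   1.        ]]), 'k1': -0.06184941879681607, 'R': array([[ 0.07065127, -0.99749932, -0.00187286],
       [-0.97344829, -0.0685377 , -0.21840563],
       [ 0.2177311 ,  0.01725377, -0.97585628]]), 't': array([-0.29067685,  0.58748803,  0.81480457])}
side {'camera_matrix': array([[444.50563228,   0.        , 320.33598236],
       [  0.        , 444.50563228, 198.8779026 ],
       [  0.        ,   0.        ,   1.        ]]), 'k1': -0.030079152053857215, 'R': array([[-0.97262116, -0.23236813,  0.00362438],
       [-0.1304258 ,  0.53288131, -0.83607812],
       [ 0.19234654, -0.81365998, -0.54859844]]), 't': array([0.5177799 , 0.31584366, 0.57299358])}
{'t': 0.1, 'joint_pos': array([-1.18663256e+00,  3.51156271e-01,  1.65234156e+00, -3.19800250e-05,
        1.13906186e+00, -8.45859347e-02]), 'dq': array([-0.0015041 , -0.0027689 , -0.00176784, -0.00036801, -0.00052107,
        0.00032253]), 'joint_efforts': array([ 5.10173813e-04, -5.06831074e+01, -2.91874176e+01, -1.10254059e-04,
        2.61948771e-03,  2.68087751e-05]), 'eef_pos': array([ 0.24837744, -0.4903692 ,  0.1934336 ]), 'tool_rot': array([ 9.72658044e-01,  2.32241460e-01, -8.65119902e-05, -4.75936517e-04]), 'ft_force': array([0.38266907, 0.36168353, 0.79799955]), 'wrist_torque': array([-0.03207933, -0.01789021, -0.03435329]), 'grasp_force': 0.0, 'gripper_width': 0.08539650592926813}
```

View pics/top0.png

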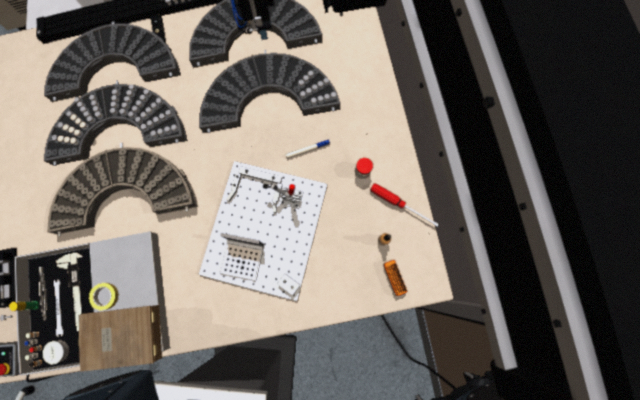

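View pics/side0.png

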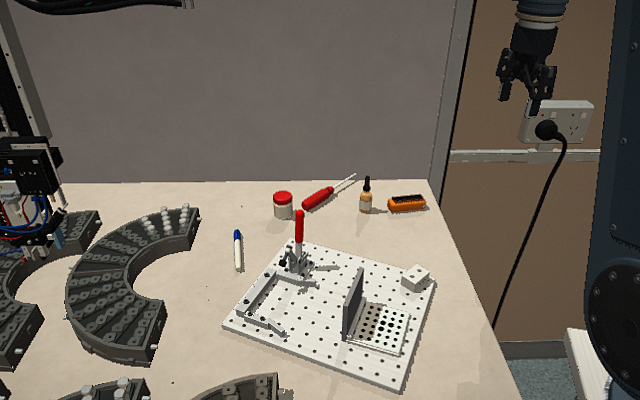

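The top view shows the plate with corners near (236,163), (327,184), (297,301) and (200,277). The upturned foot's edge runs about (224,234)-(264,244), with the dotted panel below it and the red handle tip at (291,188). In the side view the handle is at (299,212), the upturned foot at (352,300) and the nest on the left at about (275,300).

```bash
cat > h.py <<'E'
import numpy as np, cv2
from rig import manip
def und(n,px):
    c=manip.camera_model(n); K=c["camera_matrix"]
    p=cv2.undistortPoints(np.array(px,float).reshape(-1,1,2),K,np.array([c["k1"],0,0,0.]))[:,0]
    d=np.c_[p,np.ones(len(p))]@c["R"]; return -c["R"].T@c["t"],d
def onz(n,px,z):
    o,d=und(n,px); return o+d*((z-o[2])/d[:,2])[:,None]
def tri(pt,ps):
    o1,d1=und("top",[pt]);o2,d2=und("side",[ps]);d1=d1[0];d2=d2[0]
    s=np.linalg.lstsq(np.c_[d1,-d2],o2-o1,rcond=None)[0]
    a,b=o1+s[0]*d1,o2+s[1]*d2; return (a+b)/2,np.linalg.norm(a-b)
def proj(n,X):
    c=manip.camera_model(n)
    return cv2.projectPoints(np.array(X,float).reshape(-1,1,3),cv2.Rodrigues(c["R"])[0],c["t"],c["camera_matrix"],np.array([c["k1"],0,0,0.]))[0][:,0]
E
cat > plate.py <<'E'
from h import *
import sys
out=[]
for n,box in(("top",(190,155,340,310)),("side",(215,232,442,398))):
    f=cv2.imread(f"pics/{n}0.png"); hsv=cv2.cvtColor(f,cv2.COLOR_BGR2HSV)
    m=((hsv[...,1]<30)&(hsv[...,2]>150)).astype(np.uint8)
    k=np.zeros_like(m);x0,y0,x1,y1=box;k[y0:y1,x0:x1]=m[y0:y1,x0:x1]
    k=cv2.morphologyEx(k,cv2.MORPH_CLOSE,np.ones((5,5)))
    cs,_=cv2.findContours(k,0,2);c=max(cs,key=cv2.contourArea)
    P=onz(n,c[:,0]+0.0,0.012)[:,:2].astype(np.float32)
    r=cv2.minAreaRect(P*1000); print(n,cv2.contourArea(c),r)
    x0-=5;y0-=5
    g=cv2.resize(f[y0:y1,x0:x1],None,fx=3.4,fy=3.4,interpolation=cv2.INTER_CUBIC); cv2.imwrite(f"pics/{n}0z.png",g);print(g.shape,x0,y0)
E
python3 plate.py
```

```text
top 11900.5 ((536.2778930664062, -117.60174560546875), (251.76524353027344, 302.27813720703125), 79.77963256835938)
(544, 527, 3) 185 150
side 18368.0 ((534.3715209960938, -126.02458190917969), (278.1940612792969, 297.8650207519531), 79.81295776367188)
(581, 789, 3) 210 227
```

View crops.

View pics/top0z.png

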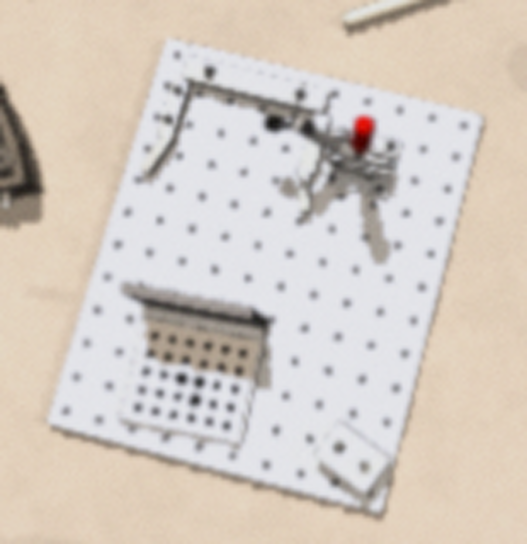

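View pics/side0z.png

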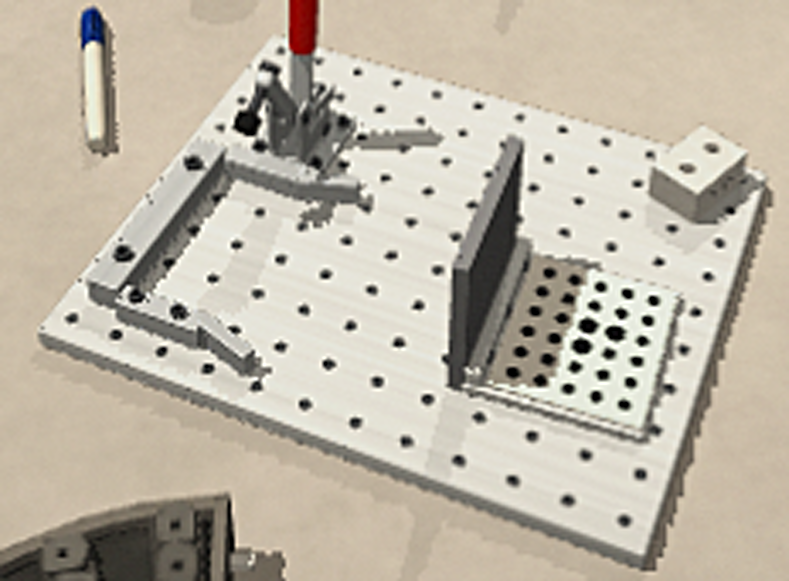

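```bash
cat >> h.py <<'E'
A=np.radians(-10.22); PC=np.array([.5363,-.1176,0]); PR=cv2.Rodrigues(np.array([0,0,A]))[0]
def toP(X): return (np.atleast_2d(X)-PC)@PR*1000
def toW(P): return PC+np.atleast_2d(P)/1000@PR.T
E
python3 - <<'E'
from h import *
np.set_printoptions(precision=1,suppress=True)
S=lambda *q:[(210+u/3.4,227+v/3.4) for u,v in q]
T=lambda *q:[(185+u/3.4,150+v/3.4) for u,v in q]
print("side foot top out L,R; in L,R\n",toP(onz("side",S((455,260),(512,136),(467,267),(523,141)),.092)))
print("top foot top L,R\n",toP(onz("top",T((122,287),(272,317)),.092)))
print("heel side\n",toP(onz("side",S((451,385),),.012)))
print("panel end top z20\n",toP(onz("top",T((120,418),(240,445)),.020)),"\nside\n",toP(onz("side",S((645,430),(683,293)),.020)))
print("nest check side: stop face base L,R\n",toP(onz("side",S((128,287),(228,160)),.028)), toP(onz("top",T((190,85),),.028)))
print("expected px", (proj("side",toW([[118,90,28],[118,0,28],[91,-60,133]]))-[210,227])*3.4,(proj("top",toW([[118,90,28],[91,-60,133]]))-[185,150])*3.4)
E
```

```text
side foot top out L,R; in L,R
 [[-44.   74.   92. ]
 [-40.2 -10.8  92. ]
 [-50.1  75.7  92. ]
 [-46.1  -9.6  92. ]]
top foot top L,R
 [[-47.   75.8  92. ]
 [-41.2 -26.9  92. ]]
heel side
 [[-45.3  75.1  12. ]]
panel end top z20
 [[-132.6   70.3   20. ]
 [-129.1  -17.7   20. ]] 
side
 [[-134.6   69.8   20. ]
 [-130.3  -15.    20. ]]
nest check side: stop face base L,R
 [[112.6  96.1  28. ]
 [110.8  -1.2  28. ]] [[113.1  90.6  28. ]]
expected px [[125.  274.8]
 [214.9 157.6]
 [306.3 -53.4]] [[192.6  79. ]
 [368.1 125.6]]
```

The crops show the foot standing up with its top edge at (122,287)-(272,317) in the top crop and (455,260)-(512,136) in the side crop. That puts the heel at about plate (-42,30), yawed +2.4°. The stop and guides sit where expected, within about 5 mm.

```bash
cat >> h.py <<'E'
from scipy.spatial.transform import Rotation as Ro
np.set_printoptions(precision=1,suppress=True)
def goal(P,yaw,tilt=0):
    "plate mm for TCP, tool-x heading in plate (deg), tilt: tool deltas in tool frame after the turn"
    s=manip.observe(); R=Ro.from_quat(s["tool_rot"])
    G=Ro.from_euler("z",np.degrees(A)+yaw,degrees=True)*Ro.from_euler("x",180,degrees=True)
    if tilt: G=G*Ro.from_euler("y",tilt,degrees=True)
    rv=(R.inv()*G).as_rotvec(degrees=True)
    d=toW(P)[0]-s["eef_pos"]
    print("t %.2f"%s["t"],"TCP plate",toP(s["eef_pos"])[0],"turn",rv,"shift(after turn)",G.inv().apply(d*1000),"F",s["ft_force"],"w %.3f"%s["gripper_width"])
E
python3 -c "
from h import *
goal([-78,30,180],2.4); goal([-78,30,80],2.4)"
```

```text
t 0.10 TCP plate [-217.2 -417.9  193.4] turn [-0.1  0.  34.7] shift(after turn) [ 157.9 -441.7   13.4] F [0.4 0.4 0.8] w 0.085
t 0.10 TCP plate [-217.2 -417.9  193.4] turn [-0.1  0.  34.7] shift(after turn) [ 157.9 -441.7  113.4] F [0.4 0.4 0.8] w 0.085
```

Emit:
step_arm(dp=[[0, 0, 0], [0, 0, 0], [0, 0, 0], [0, 0, 0]], dr=[[0, 0, 8.7], [0, 0, 8.7], [0, 0, 8.7], [0, 0, 8.6]], claw=[1, 1, 1, 1])

```text
t: 0.6
eef_pos: [0.2484, -0.4904, 0.1936]
tool_rot: [0.997, -0.071, -0.0, -0.0]
ft_force: [-0.5, 0.3, 0.6]
gripper_width: 0.0122
grasp_force: 0.0
```

Emit:
step_arm(dp=[[20, -55, 0], [20, -55, 0], [20, -55, 0], [20, -55, 0], [20, -55, 3], [20, -55, 3], [20, -55, 3], [18, -55, 4]], dr=[[0, 0, 0], [0, 0, 0], [0, 0, 0], [0, 0, 0], [0, 0, 0], [0, 0, 0], [0, 0, 0], [0, 0, 0]], claw=[1, 1, 1, 1, 1, 1, 1, 1])

```text
t: 1.6
eef_pos: [0.4657, -0.0744, 0.1808]
tool_rot: [0.998, -0.068, 0.0, 0.0]
ft_force: [0.2, -1.3, -0.2]
gripper_width: 0.0002
grasp_force: 0.0
```

```bash
python3 -c "
from h import *
goal([-78,30,80],2.4)"
```

```text
t 1.60 TCP plate [-77.2  29.9 180.8] turn [ 0. -0. -0.] shift(after turn) [ -0.8  -0.1 100.8] F [ 0.2 -1.3 -0.2] w 0.000
```

Emit:
step_arm(dp=[[0, 0, 40], [0, 0, 40], [0, 0, 20], [0, 0, 0]], dr=[[0, 0, 0], [0, 0, 0], [0, 0, 0], [0, 0, 0]], claw=[1, 1, 1, 1])

```text
t: 2.1
eef_pos: [0.4641, -0.076, 0.0797]
tool_rot: [0.998, -0.068, -0.002, -0.0]
ft_force: [1.0, 0.5, 0.9]
gripper_width: -0.0003
grasp_force: 0.0
```

Emit:
step_arm(dp=[[5, 0, 0], [5, 0, 0], [3, 0, 0], [3, 0, 0], [3, 0, 0], [3, 0, 0], [3, 0, 0], [3, 0, 0]], dr=[[0, 0, 0], [0, 0, 0], [0, 0, 0], [0, 0, 0], [0, 0, 0], [0, 0, 0], [0, 0, 0], [0, 0, 0]], claw=[1, 1, 1, 1, 1, 1, 1, 1])

```text
t: 3.1
eef_pos: [0.493, -0.0802, 0.0809]
tool_rot: [0.998, -0.068, 0.0, -0.0]
ft_force: [0.1, 0.3, -0.4]
gripper_width: 0.0001
grasp_force: 0.0
```

```bash
python3 - <<'E'
from h import *
f=manip.grab_frame("side")[220:400,200:450,::-1]
cv2.imwrite("pics/s1.png",cv2.resize(f,None,fx=3,fy=3,interpolation=2))
goal([-42,30,80],2.4)
E
```

```text
t 3.15 TCP plate [-48.9  29.2  80.9] turn [ 0. -0. -0.] shift(after turn) [ 7.  -0.5  0.9] F [-0.1 -0.8 -0.7] w 0.000
```

View pics/s1.png

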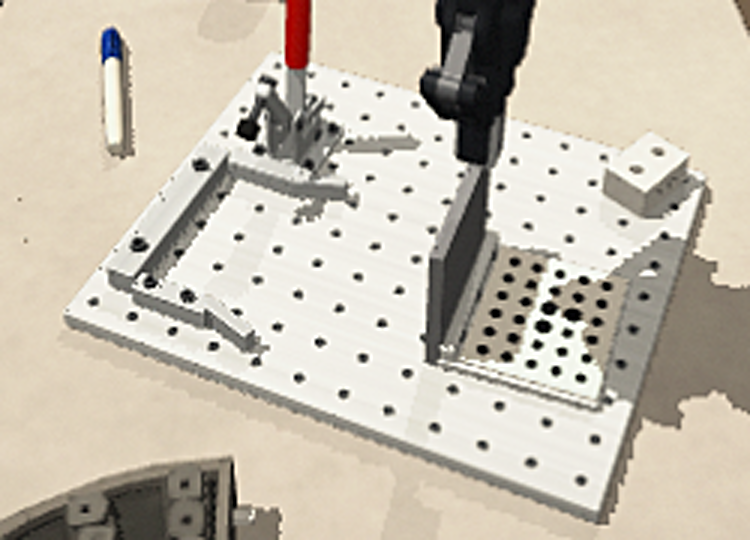

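```bash
python3 - <<'E'
from h import *
print((proj("side",toW([[-49,29,81],[-38,29,81],[-42,30,92],[-42,75,92],[-42,-15,92]]))-[200,220])*3)
t=manip.grab_frame("top")[150:310,185:345,::-1]
cv2.imwrite("pics/t1.png",cv2.resize(t,None,fx=3.5,fy=3.5,interpolation=2))
E
```

```text
[[471.3 209.1]
 [451.3 203. ]
 [458.8 191. ]
 [427.  250.6]
 [487.6 137.1]]
```

View pics/t1.png

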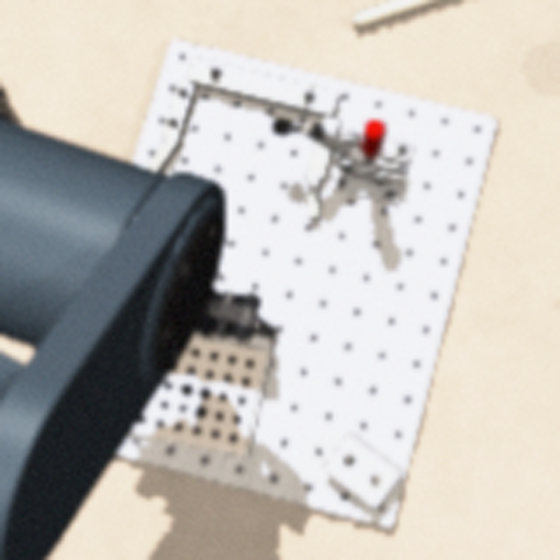

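The tip appears at about (477,162) in the side crop and the projection expects (471,209). I'll check this against the first frame and the pixel colours.

```bash
python3 - <<'E'
from h import *
print(proj("side",[[.2484,-.4904,.1934]]))
a=cv2.imread("pics/side0.png"); b=manip.grab_frame("side")[:,:,::-1]
print("before/after columns brightness, orig rows 265..300")
for u in (350,354,357,360): print(u, a[262:306:2,u].mean(1).astype(int), b[262:306:2,u].mean(1).astype(int))
d=a[85:120,480:560].mean(2); 
m=(d<60); print([ (480+c, 85+np.where(m[:,c])[0].max()) for c in range(0,80,4) if m[:,c].any()])
E
```

```text
[[509.3 131.4]]
before/after columns brightness, orig rows 265..300
350 [228 227 225 224 224 227 224 226 226 224 227 229 183 136 133 136 140 145
 142  83  34  42] [249 247 247 249 247 247 240 240 239 240 241 243 206 159 154 159 149 152
 149  94  45  50]
354 [224 228 223 227 223 226 226 238  73 144 135 140 146 142 124  29  39  45
  44  44  41  46] [ 20  21  21  21  23   2 211 254  84 167 156 162 167 162 141  38  49  53
  53  56  53  51]
357 [224 227 226 178 148 161 136 142 141 149 139  57  37  40  46  45  44  45
  43  43  44  45] [ 20  18  22  17  22  22  54 168 162 170 160  70  43  50  53  52  53  51
  51  51  54  50]
360 [227 226 193 131 141 144 150  93  33  39  42  42  42  44  39  39  36  38
  37  49  92 133] [ 12  19  20  23  22  19  12 100  37  48  49  51  51  48  48  45  41  42
  45  59 104 152]
[(500, np.int64(100)), (504, np.int64(100)), (508, np.int64(99)), (524, np.int64(116)), (528, np.int64(118)), (532, np.int64(115)), (536, np.int64(115)), (540, np.int64(104)), (544, np.int64(99)), (548, np.int64(119)), (552, np.int64(118))]
```

Emit:
step_arm(dp=[[-10, 0, 0], [-10, 0, 0], [-10, 0, 0], [-5, 0, 0], [0, 0, 0]], dr=[[0, 0, 0], [0, 0, 0], [0, 0, 0], [0, 0, 0], [0, 0, 0]], claw=[1, 1, 1, 1, 1])

```text
t: 3.88
eef_pos: [0.4579, -0.0753, 0.081]
tool_rot: [0.998, -0.068, 0.0, 0.0]
ft_force: [1.3, 0.4, -0.8]
gripper_width: -0.0001
grasp_force: 0.0
```

```bash
python3 - <<'E'
from h import *
print(manip.grip_point_offset)
s=manip.observe(); print(toP(s["eef_pos"]), s["gripper_width"])
b=manip.grab_frame("side")[:,:,::-1]; t=manip.grab_frame("top")[:,:,::-1]
cv2.imwrite("pics/s2.png",b);cv2.imwrite("pics/t2.png",t)
print("exp side",proj("side",s["eef_pos"]),"exp top",proj("top",s["eef_pos"]))
X=s["eef_pos"]+[0,0,.035]; print("exp+35",proj("side",X),proj("top",X))
m=(b.mean(2)<35)
for u in range(350,400,3):
    r=np.where(m[200:300,u])[0]; print((u,200+r.max()) if len(r) else None,end=" ")
g=np.hstack([cv2.resize(b[210:310,330:420],None,fx=4.4,fy=4.4,interpolation=2),cv2.resize(t[200:300,220:310],None,fx=4.4,fy=4.4,interpolation=2)])
cv2.imwrite("pics/c2.png",g)
E
```

```text
0.0187
[[-84.6  27.7  81. ]] -6.576539553122158e-05
exp side [[379.4 295.9]] exp top [[237.4 256.3]]
exp+35 [[381.2 279. ]] [[233.9 255.2]]
(350, np.int64(258)) None None None (362, np.int64(274)) (365, np.int64(211)) (368, np.int64(260)) (371, np.int64(265)) (374, np.int64(265)) (377, np.int64(278)) (380, np.int64(279)) (383, np.int64(280)) (386, np.int64(271)) (389, np.int64(266)) (392, np.int64(257)) (395, np.int64(249)) (398, np.int64(241))
```

View pics/c2.png

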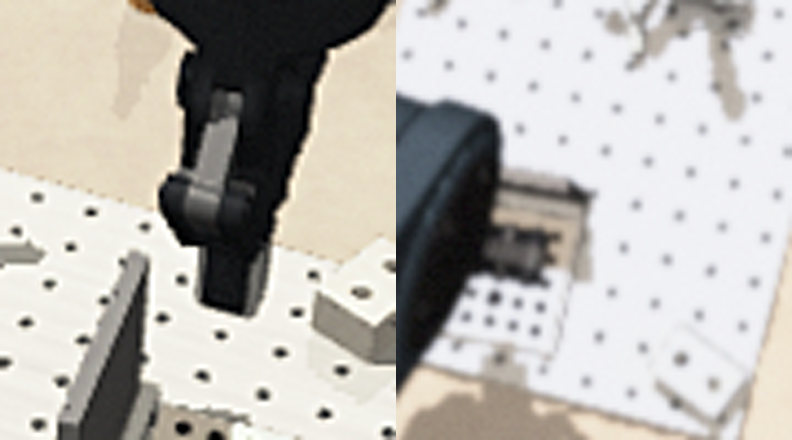

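The side view shows the finger tip bottom near (381,280). The projection expects (379,296), so the real tip sits about 36 mm higher than the reported TCP. Nothing made contact earlier, which fits. I'll lower by 36 mm and push.

Emit:
step_arm(dp=[[0, 0, 12], [0, 0, 12], [0, 0, 12], [10, 0, 0], [5, 0, 0], [4, 0, 0], [4, 0, 0], [4, 0, 0]], dr=[[0, 0, 0], [0, 0, 0], [0, 0, 0], [0, 0, 0], [0, 0, 0], [0, 0, 0], [0, 0, 0], [0, 0, 0]], claw=[1, 1, 1, 1, 1, 1, 1, 1])

```text
t: 4.97
eef_pos: [0.4851, -0.0791, 0.045]
tool_rot: [0.998, -0.068, 0.0, -0.0]
ft_force: [-0.8, 0.1, 1.4]
gripper_width: 0.0003
grasp_force: 0.7
```

Emit:
step_arm(dp=[[3, 0, 0], [3, 0, 0], [3, 0, 0]], dr=[[0, 0, 0], [0, 0, 0], [0, 0, 0]], claw=[1, 1, 1])

```text
t: 5.35
eef_pos: [0.4939, -0.0802, 0.0449]
tool_rot: [0.998, -0.068, -0.0, -0.0]
ft_force: [-0.4, 0.2, 0.4]
gripper_width: -0.0002
grasp_force: 0.5
```

```bash
python3 - <<'E'
from h import *
b=manip.grab_frame("side")[:,:,::-1]; a=cv2.imread("pics/side0.png")
goal([-40,30,45],2.4)
s=manip.observe(); print("exp",proj("side",s["eef_pos"]),proj("side",s["eef_pos"]+[0,0,.036]))
for u in range(340,390,3):
    x=np.where(b[200:330,u].mean(1)<32)[0]; print((u,200+x.max()) if len(x) else None,end=" ")
# foot top-left corner region change
cv2.imwrite("pics/s3.png",cv2.resize(b[230:350,320:440],None,fx=4.5,fy=4.5,interpolation=2))
d=np.abs(b[255:350,338:352].astype(int)*.9-a[255:350,338:352]).mean(2)>25; print("\nchanged px left part",d.sum())
E
```

```text
t 5.40 TCP plate [-48.   29.2  44.9] turn [-0. -0. -0.] shift(after turn) [ 8.  -0.4 -0.1] F [-0.5  0.8  0.2] w -0.000
exp [[355.3 305.9]] [[356.4 289.7]]
(340, np.int64(272)) (343, np.int64(275)) (346, np.int64(277)) (349, np.int64(278)) (352, np.int64(290)) (355, np.int64(290)) (358, np.int64(291)) (361, np.int64(329)) (364, np.int64(323)) (367, np.int64(317)) (370, np.int64(329)) (373, np.int64(324)) (376, np.int64(313)) (379, np.int64(327)) (382, np.int64(326)) (385, np.int64(314)) (388, np.int64(327)) 
changed px left part 690
```

View pics/s3.png

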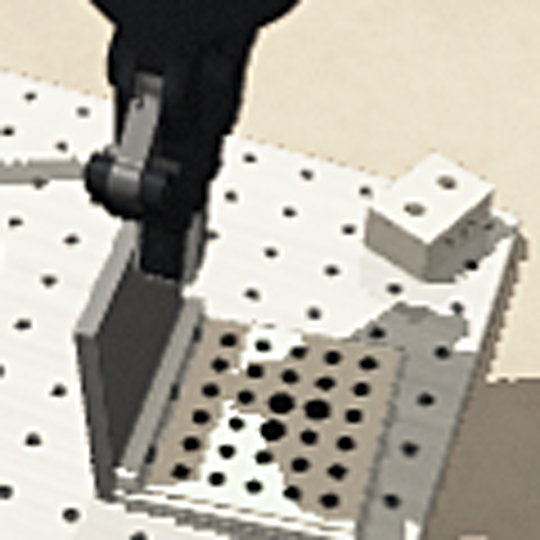

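The target is tilting about its heel: the top-left corner moved to (78,330) and the heel at (98,495) stayed put. I'll keep pushing.

Emit:
step_arm(dp=[[3, 0, 0], [3, 0, 0], [3, 0, 0], [3, 0, 0], [3, 0, 0], [3, 0, 0], [3, 0, 0], [3, 0, 0]], dr=[[0, 0, 0], [0, 0, 0], [0, 0, 0], [0, 0, 0], [0, 0, 0], [0, 0, 0], [0, 0, 0], [0, 0, 0]], claw=[1, 1, 1, 1, 1, 1, 1, 1])

```text
t: 6.4
eef_pos: [0.5179, -0.0836, 0.0449]
tool_rot: [0.998, -0.068, 0.0, 0.0]
ft_force: [-0.2, 0.2, 0.3]
gripper_width: 0.0002
grasp_force: 0.0
```

Emit:
step_arm(dp=[[3, 0, 0], [3, 0, 0], [3, 0, 0], [3, 0, 0], [0, 0, 0], [0, 0, 0]], dr=[[0, 0, 0], [0, 0, 0], [0, 0, 0], [0, 0, 0], [0, 0, 0], [0, 0, 0]], claw=[1, 1, 1, 1, 1, 1])

```text
t: 7.15
eef_pos: [0.5294, -0.0852, 0.0449]
tool_rot: [0.998, -0.068, -0.0, -0.0]
ft_force: [-0.1, -0.1, -0.6]
gripper_width: -0.0001
grasp_force: 0.0
```

```bash
python3 - <<'E'
from h import *
b=manip.grab_frame("side")[:,:,::-1]
goal([-20,30,120],2.4)
cv2.imwrite("pics/s4.png",cv2.resize(b[220:350,250:410],None,fx=4.5,fy=4.5,interpolation=2))
E
```

```text
t 7.20 TCP plate [-12.6  30.7  44.9] turn [-0.  0. -0.] shift(after turn) [ -7.4   0.4 -75.1] F [0.  0.6 0.3] w 0.000
```

View pics/s4.png

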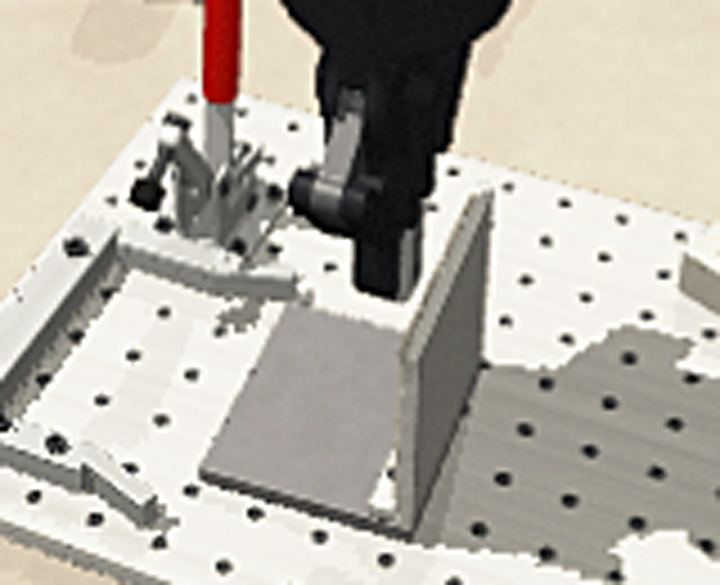

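The target now stands on its foot: toe-left corner (202,478), heel-left (410,540), toe-right (280,308). Raising the arm, then measuring.

Emit:
step_arm(dp=[[0, 0, -30], [0, 0, -40], [-10, 0, -40], [-40, 0, 0], [-50, 0, 0], [-50, 0, 0], [-50, 0, 0]], dr=[[0, 0, 0], [0, 0, 0], [0, 0, 0], [0, 0, 0], [0, 0, 0], [0, 0, 0], [0, 0, 0]], claw=[1, 1, 1, 1, 1, 1, 1])

```text
t: 8.07
eef_pos: [0.3297, -0.0576, 0.1548]
tool_rot: [0.998, -0.068, 0.0, 0.0]
ft_force: [1.3, -0.5, 0.5]
gripper_width: -0.0
grasp_force: 0.0
```

```bash
python3 - <<'E'
from h import *
S=lambda *q:[(250+u/4.5,220+v/4.5) for u,v in q]
print("z12 toeL heelL",toP(onz("side",S((203,481),(411,540)),.012)))
print("z20 toeL toeR",toP(onz("side",S((201,470),(280,306)),.020)))
print("panel top z103 heel side L,R (toe-edge?)",toP(onz("side",S((402,352),(413,358),(483,186),(492,190)),.103)))
t=manip.grab_frame("top")[:,:,::-1];b=manip.grab_frame("side")[:,:,::-1]
cv2.imwrite("pics/t5.png",t);cv2.imwrite("pics/s5.png",b)
# grey foot mask in top: darker than plate
P=proj("top",toW([[40,75,20],[40,-15,20],[-40,75,20],[-40,-15,20],[-40,75,103],[-40,-15,103]])); print(P)
g=t.mean(2).astype(int)
x0,x1=int(P[:,0].min())-8,int(P[:,0].max())+8
for r in range(int(P[:,1].min())-8,int(P[:,1].max())+8,3): print(r,x0,g[r,x0:x1:2])
E
```

```text
z12 toeL heelL [[ 34.4  81.3  12. ]
 [-43.2  75.5  12. ]]
z20 toeL toeR [[34.1 83.2 20. ]
 [42.2 -2.3 20. ]]
panel top z103 heel side L,R (toe-edge?) [[-37.7  76.9 103. ]
 [-41.9  78.  103. ]
 [-34.4  -9.6 103. ]
 [-38.1  -8.8 103. ]]
[[239.  204.6]
 [273.5 213.3]
 [229.6 235.4]
 [264.7 244.6]
 [220.9 230.9]
 [259.3 240.9]]
196 212 [207 206 207 209 199 202 231 229 226 204 104 157 197 181 232 232 232 224
 228 232 231 232 232 232 232 232 232 231 232 232 231 228 229 184 127]
199 212 [209 206 205 198 195 221 231 223 199 105 168 227 231 231 231 231 232 201
 210 232 231 230 206 227 231 232 232 232 232 231 219 229 221 140 213]
202 212 [211 209 208 200 203 230 196 162 157 182 226 230 231 232 232 231 231 231
 232 232 232 231 225 231 230 231 219 173 198 182 207 198 130 183 204]
205 212 [214 214 204 193 218 232 231 231 230 230 230 156 170 214 221 220 227 230
 231 231 232 232 232 230 231 232 230 214 152 144 172 164 154 213 168]
208 212 [212 214 203 204 232 231 232 232 231 232 232 225 164 161 158 157 159 169
 178 184 194 215 221 225 229 230 231 231 224 204 204 224 137 158 159]
211 212 [211 208 19
[... 1394 characters left out ...]
25 113 100  91  81  79  97
 115 129 173 194 210 187 142 209 167 216 232 231 233 230 223 225 231]
241 212 [195 184 230 232 231 230 230 231 224 163 155 154 153 153 152 148 147 137
 136 115 111  83  83  80  75  74 104 222 232 232 231 232 231 231 231]
244 212 [232 232 231 230 231 186 205 230 225 164 147 159 162 161 162 163 162 161
 161 160 164 156 156 152 153 146 119 215 232 230 230 223 230 231 233]
247 212 [233 231 232 231 231 232 232 231 225 160 128 151 161 164 156 132 158 163
 161 160 157 159 160 155 162 160 183 230 232 232 226 181 226 231 231]
250 212 [224 232 231 232 232 232 232 231 225 172 161 165 165 163 160 140 163 163
 160 152 117 156 157 159 164 159 181 232 231 231 231 231 232 232 231]
```

```bash
cat >> h.py <<'E'
def rect(n,f,z,x0=-100,x1=140,y0=-60,y1=130):
    xs,ys=np.meshgrid(np.arange(x0,x1),np.arange(y0,y1),indexing="ij")
    p=proj(n,toW(np.c_[xs.ravel(),ys.ravel(),np.full(xs.size,z)])).astype(np.float32).reshape(*xs.shape,2)
    return cv2.remap(f,p[...,0],p[...,1],cv2.INTER_LINEAR)
def foot(f,lo=135,hi=178,save=None):
    "foot top face in top view -> plate coords"
    r=rect("top",f,20); g=r.mean(2); m=((g>lo)&(g<hi)).astype(np.uint8)
    m=cv2.morphologyEx(m,cv2.MORPH_OPEN,np.ones((7,7)))
    n,l,st,ce=cv2.connectedComponentsWithStats(m)
    i=max(range(1,n),key=lambda i:st[i,4]*(abs(ce[i,1]-100-0)<130)*(ce[i,1]>88))
    q=np.argwhere(l==i)+[-100,-60]
    (c,s,a)=cv2.minAreaRect(q.astype(np.float32)); bx=cv2.boxPoints((c,s,a))
    # heading from left and right edges
    xa,xb=np.percentile(q[:,0],[15,85]); X=np.arange(int(xa),int(xb))
    L=np.array([q[q[:,0]==x,1].max() for x in X]);Rr=np.array([q[q[:,0]==x,1].min() for x in X])
    print("box",bx.round(1).tolist(),"left fit",np.polyfit(X,L,1).round(3),"right fit",np.polyfit(X,Rr,1).round(3),"toe x: max",q[:,0].max())
    Y=np.arange(*np.percentile(q[:,1],[15,85]).astype(int)); T=[q[q[:,1]==y,0].max() for y in Y]
    print("toe edge fit x=a*y+b",np.polyfit(Y,T,1).round(3),"at 45:",np.polyval(np.polyfit(Y,T,1),45).round(1))
    if save: cv2.imwrite(save,cv2.resize(r[::-1,::-1],None,fx=3,fy=3))
E
python3 - <<'E'
from h import *
foot(cv2.imread("pics/t5.png"))
E
```

```text
box [[-25.5, 78.4000015258789], [-21.200000762939453, -11.100000381469727], [40.70000076293945, -8.100000381469727], [36.400001525878906, 81.4000015258789]] left fit [ 0.  79.1] right fit [ 0.  -8.9] toe x: max 40
toe edge fit x=a*y+b [-0.1 39.7] at 45: 37.3
```

```bash
python3 -c "
from h import *
goal([-85,35,119],0)
goal([-85,35,10],0)"
```

```text
t 8.18 TCP plate [-216.5   22.6  154.5] turn [-0.   0.1  2.4] shift(after turn) [131.5 -12.4  35.5] F [ 0.7 -0.3 -0. ] w -0.000
t 8.18 TCP plate [-216.5   22.6  154.5] turn [-0.   0.1  2.4] shift(after turn) [131.5 -12.4 144.5] F [ 0.7 -0.3 -0. ] w -0.000
```

Emit:
step_arm(dp=[[0, 0, 0], [40, -4, 0], [45, -4, 0], [46, -4, 20], [0, 0, 40], [0, 0, 40], [0, 0, 30], [0, 0, 14]], dr=[[0, 0, 2.4], [0, 0, 0], [0, 0, 0], [0, 0, 0], [0, 0, 0], [0, 0, 0], [0, 0, 0], [0, 0, 0]], claw=[1, 1, 1, 1, 1, 1, 1, 1])

```text
t: 9.18
eef_pos: [0.4621, -0.0693, 0.0095]
tool_rot: [0.996, -0.089, -0.001, -0.0]
ft_force: [0.2, -0.3, 0.8]
gripper_width: -0.0001
grasp_force: 0.0
```

Emit:
step_arm(dp=[[7, 0, 0], [7, 0, 0], [5, 0, 0], [3, 0, 0], [3, 0, 0], [3, 0, 0], [3, 0, 0], [3, 0, 0]], dr=[[0, 0, 0], [0, 0, 0], [0, 0, 0], [0, 0, 0], [0, 0, 0], [0, 0, 0], [0, 0, 0], [0, 0, 0]], claw=[1, 1, 1, 1, 1, 1, 1, 1])

```text
t: 10.18
eef_pos: [0.4955, -0.0752, 0.0107]
tool_rot: [0.996, -0.089, -0.001, -0.0]
ft_force: [-2.8, 2.1, 0.8]
gripper_width: -0.0001
grasp_force: 0.0
```

```bash
python3 - <<'E'
from h import *
goal([-53,37,10],0)
t=manip.grab_frame("top")[:,:,::-1];b=manip.grab_frame("side")[:,:,::-1]
cv2.imwrite("pics/t6.png",t);cv2.imwrite("pics/s6.png",b)
try: foot(t)
except Exception as e: print(e)
E
```

```text
t 10.18 TCP plate [-47.7  34.5  10.7] turn [-0.   0.1 -0. ] shift(after turn) [-5.3 -2.5  0.7] F [-2.8  2.1  0.8] w -0.000
box [[-17.299999237060547, 24.200000762939453], [-16.0, -11.199999809265137], [23.299999237060547, -9.800000190734863], [22.0, 25.700000762939453]] left fit [ 0.1 24. ] right fit [ 0.  -9.2] toe x: max 23
toe edge fit x=a*y+b [-0.6 19.6] at 45: -7.2
```

Emit:
step_arm(dp=[[3, -1, 0], [3, -1, 0], [3, -1, 0], [3, -1, 0], [3, -1, 0], [3, -1, 0], [3, -1, 0], [3, -1, 0]], dr=[[0, 0, 0], [0, 0, 0], [0, 0, 0], [0, 0, 0], [0, 0, 0], [0, 0, 0], [0, 0, 0], [0, 0, 0]], claw=[1, 1, 1, 1, 1, 1, 1, 1])

```text
t: 11.28
eef_pos: [0.521, -0.0718, 0.0109]
tool_rot: [0.996, -0.089, -0.0, -0.0]
ft_force: [-3.0, -0.2, 0.3]
gripper_width: 0.0004
grasp_force: 0.0
```

```bash
cat >> h.py <<'E'
def sidefoot(b):
    "left bottom edge of foot, and toe corner, from side view on z=12"
    g=rect("side",b,12).mean(2); out=[]
    for x in range(-60,125,4):
        c=g[x+100]
        y=np.arange(-60,130); k=np.where((c[:-1]<110)&(c[1:]>=110)&(y[:-1]>60)&(y[:-1]<110))[0]
        out.append((x,[int(v) for v in y[k]]))
    print(out)
E
python3 - <<'E'
from h import *
goal([-53,37,10],0)
b=manip.grab_frame("side")[:,:,::-1]; cv2.imwrite("pics/s7.png",b)
for f in ("pics/s5.png","pics/s6.png","pics/s7.png"): sidefoot(cv2.imread(f))
E
```

```text
t 11.28 TCP plate [-23.1  42.4  10.9] turn [-0.  0. -0.] shift(after turn) [-29.9   5.4   0.9] F [-3.  -0.2  0.3] w 0.000
[(-60, [63]), (-56, []), (-52, []), (-48, [74]), (-44, []), (-40, [75]), (-36, [76, 88]), (-32, [71, 76]), (-28, [71, 76]), (-24, [78]), (-20, [77]), (-16, [77]), (-12, [77, 88]), (-8, [78]), (-4, [78]), (0, [78]), (4, [79]), (8, [79]), (12, [79, 88]), (16, [80]), (20, [80]), (24, [80]), (28, [81]), (32, [80]), (36, [80, 87]), (40, [86]), (44, [106]), (48, [107]), (52, [105]), (56, [103]), (60, [86, 103]), (64, [62, 86, 98, 101]), (68, [97]), (72, [101]), (76, [98, 102]), (80, [96, 102]), (84, [102]), (88, [63, 90, 97, 101]), (92, [91, 97, 102]), (96, [88, 97, 102]), (100, [102]), (104, [101]), (108, [97, 102]), (112, [65, 89, 97, 102]), (116, [62, 91, 102]), (120, [82, 97]), (124, [82, 98])]
[(-60, [62]), (-56, []), (-52, []), (-48, []), (-44, []), (-40, [63]), (-36, [64, 88]), (-32, [78]), (-28, [61, 78]), (-24, [78]), (-20, [77]), (-16, [78]), (-12, [78, 88]), (-8, [78]), (-4, [78]), (0, [78]), (4, [79]), (8, [78]), (12, [78, 88]), (16, [78]), (20, [78]), (24, 
[... 267 characters left out ...]
 []), (112, [65, 86, 89]), (116, [61, 91]), (120, [81]), (124, [82, 96])]
[(-60, [62]), (-56, []), (-52, []), (-48, []), (-44, []), (-40, [63]), (-36, [64, 88]), (-32, []), (-28, []), (-24, []), (-20, []), (-16, [62]), (-12, [65, 71, 75, 78, 88]), (-8, [75, 84]), (-4, [66, 84]), (0, [84]), (4, [83]), (8, [84]), (12, [88]), (16, [84]), (20, [84]), (24, [84]), (28, [84]), (32, [83]), (36, [87]), (40, [83, 86]), (44, [83, 105]), (48, [84, 94, 102]), (52, [83]), (56, [84]), (60, [86]), (64, [86]), (68, [81]), (72, [94, 101]), (76, [97]), (80, []), (84, []), (88, [63, 89]), (92, [91, 96]), (96, [88]), (100, []), (104, []), (108, []), (112, [65, 86, 89]), (116, [91]), (120, [81]), (124, [82, 96])]
```

Emit:
step_arm(dp=[[2, -1, 0], [2, -1, 0], [2, -1, 0], [2, -1, 0], [2, -1, 0], [2, -1, 0]], dr=[[0, 0, 0], [0, 0, 0], [0, 0, 0], [0, 0, 0], [0, 0, 0], [0, 0, 0]], claw=[1, 1, 1, 1, 1, 1])

```text
t: 12.08
eef_pos: [0.5339, -0.068, 0.0109]
tool_rot: [0.996, -0.089, -0.0, -0.0]
ft_force: [-4.6, -1.0, 0.4]
gripper_width: 0.0002
grasp_force: 0.0
```

```bash
python3 - <<'E'
from h import *
goal([-53,37,10],0)
b=manip.grab_frame("side")[:,:,::-1]; cv2.imwrite("pics/s8.png",b)
sidefoot(b)
E
```

```text
t 12.07 TCP plate [-11.2  48.4  10.9] turn [-0.  0. -0.] shift(after turn) [-41.8  11.4   0.9] F [-4.6 -1.   0.4] w 0.000
[(-60, [62]), (-56, []), (-52, []), (-48, []), (-44, []), (-40, [63]), (-36, [63, 88]), (-32, []), (-28, []), (-24, []), (-20, []), (-16, [62]), (-12, [64, 88]), (-8, []), (-4, []), (0, [70, 75]), (4, [80, 89]), (8, [72, 89]), (12, [66, 89]), (16, [89]), (20, [88]), (24, [89]), (28, [88]), (32, [89]), (36, [89]), (40, [88]), (44, [89, 105]), (48, [88, 94, 102]), (52, [90]), (56, [88]), (60, [88]), (64, [86]), (68, [85]), (72, [101]), (76, [97]), (80, []), (84, []), (88, [63, 89]), (92, [91]), (96, [88]), (100, []), (104, []), (108, []), (112, [65, 86, 89]), (116, [61, 90]), (120, [81]), (124, [82, 96])]
```

Emit:
step_arm(dp=[[3, -0.5, 0], [3, -0.5, 0], [4, 0, 0], [4, 0, 0], [4, 0, 0], [4, 0, 0], [4, 0, 0], [4, 0, 0]], dr=[[0, 0, 0], [0, 0, 0], [0, 0, 0], [0, 0, 0], [0, 0, 0], [0, 0, 0], [0, 0, 0], [0, 0, 0]], claw=[1, 1, 1, 1, 1, 1, 1, 1])

```text
t: 13.12
eef_pos: [0.563, -0.0723, 0.0109]
tool_rot: [0.996, -0.089, -0.001, -0.0]
ft_force: [-7.3, -1.0, 4.4]
gripper_width: -0.0002
grasp_force: 0.0
```

Emit:
step_arm(dp=[[2, 0, 0], [2, 0, 0]], dr=[[0, 0, 0], [0, 0, 0]], claw=[1, 1])

```text
t: 13.38
eef_pos: [0.5669, -0.0729, 0.0109]
tool_rot: [0.996, -0.089, -0.001, -0.0]
ft_force: [-7.3, 0.7, 3.6]
gripper_width: -0.0002
grasp_force: 0.0
```

```bash
python3 - <<'E'
from h import *
goal([-53,37,10],0)
b=manip.grab_frame("side")[:,:,::-1]; cv2.imwrite("pics/s9.png",b)
sidefoot(b)
E
```

```text
t 13.38 TCP plate [22.2 49.4 10.9] turn [-0.   0.1 -0. ] shift(after turn) [-75.2  12.4   0.9] F [-7.3  0.7  3.6] w -0.000
[(-60, [62]), (-56, []), (-52, []), (-48, []), (-44, []), (-40, [63, 87]), (-36, [63, 88]), (-32, []), (-28, []), (-24, []), (-20, []), (-16, [62]), (-12, [64, 88]), (-8, []), (-4, []), (0, []), (4, []), (8, []), (12, [64, 88]), (16, []), (20, []), (24, []), (28, []), (32, []), (36, [89]), (40, [75, 89]), (44, [69, 89, 105]), (48, [63, 89, 94, 102]), (52, [89]), (56, [89]), (60, [88]), (64, [86]), (68, [85]), (72, [94, 101]), (76, [97]), (80, []), (84, []), (88, [89]), (92, [91, 96]), (96, [88]), (100, []), (104, []), (108, []), (112, [86, 89]), (116, [91]), (120, [81]), (124, [82, 96])]
```

Emit:
step_arm(dp=[[1, 0, 0], [1, 0, 0], [1, 0, 0], [1, 0, 0]], dr=[[0, 0, 0], [0, 0, 0], [0, 0, 0], [0, 0, 0]], claw=[1, 1, 1, 1])

```text
t: 13.92
eef_pos: [0.5709, -0.0736, 0.0109]
tool_rot: [0.996, -0.089, -0.001, -0.0]
ft_force: [-7.4, 0.6, 2.6]
gripper_width: 0.0001
grasp_force: 0.0
```

Emit:
step_arm(dp=[[1, 0, 0], [0.5, 0, 0]], dr=[[0, 0, 0], [0, 0, 0]], claw=[1, 1])

```text
t: 14.18
eef_pos: [0.5724, -0.0739, 0.0109]
tool_rot: [0.996, -0.089, -0.001, -0.0]
ft_force: [-6.5, -0.2, 2.7]
gripper_width: -0.0003
grasp_force: 0.0
```

Emit:
step_arm(dp=[[1, 0, 0], [1, 0, 0], [0.5, 0, 0], [0.5, 0, 0]], dr=[[0, 0, 0], [0, 0, 0], [0, 0, 0], [0, 0, 0]], claw=[1, 1, 1, 1])

```text
t: 14.68
eef_pos: [0.5743, -0.0742, 0.0109]
tool_rot: [0.996, -0.089, -0.002, -0.0]
ft_force: [-13.5, 1.6, 8.2]
gripper_width: 0.0
grasp_force: 1.4
```

Emit:
step_arm(dp=[[0.7, 0, 0], [0.7, 0, 0]], dr=[[0, 0, 0], [0, 0, 0]], claw=[1, 1])

```text
t: 14.92
eef_pos: [0.5745, -0.0741, 0.0107]
tool_rot: [0.996, -0.089, -0.003, -0.0]
ft_force: [-19.8, 3.7, 11.2]
gripper_width: -0.0
grasp_force: 3.6
```

```bash
python3 - <<'E'
from h import *
goal([-53,37,10],0)
b=manip.grab_frame("side")[:,:,::-1]; cv2.imwrite("pics/s10.png",b)
E
```

```text
t 14.93 TCP plate [29.8 49.6 10.7] turn [-0.   0.4  0. ] shift(after turn) [-82.8  12.6   0.7] F [-19.8   3.7  11.2] w -0.000
```

Force rose from 7 to 20 N and the motion stalled near the expected home position. Backing off to check.

Emit:
step_arm(dp=[[-2, 0, 0], [-15, 0, 0], [-30, 0, 0], [-30, 0, -40], [-30, 0, -50], [-50, 0, -50], [-60, 0, 0], [-40, 0, 0]], dr=[[0, 0, 0], [0, 0, 0], [0, 0, 0], [0, 0, 0], [0, 0, 0], [0, 0, 0], [0, 0, 0], [0, 0, 0]], claw=[1, 1, 1, 1, 1, 1, 1, 1])

```text
t: 15.98
eef_pos: [0.3289, -0.0299, 0.1457]
tool_rot: [0.996, -0.089, 0.001, 0.0]
ft_force: [0.5, 0.2, 0.2]
gripper_width: -0.0
grasp_force: 0.0
```

```bash
python3 - <<'E'
from h import *
goal([-53,37,10],0)
t=manip.grab_frame("top")[:,:,::-1];b=manip.grab_frame("side")[:,:,::-1]
cv2.imwrite("pics/t11.png",t);cv2.imwrite("pics/s11.png",b)
r=rect("top",t,20).mean(2); print("top rect z20 along x=90..139 for y",) 
for y in (10,30,45,60,80): print(y,r[190:240:2,y+60].astype(int))
for x in (60,90,105): print("x",x,"y -15..10",r[x+100,45:70].astype(int),"y80..105",r[x+100,140:165].astype(int))
q=rect("side",b,103).mean(2); print("side z103 panel top, along x 25..60, y=20,45,70");[print(q[125:160,y+60].astype(int)) for y in(20,45,70)]
k=np.hstack([cv2.resize(b[225:345,215:345],(400,370),interpolation=2),cv2.resize(rect("top",t,20)[::-1,::-1],(400,370),interpolation=2)])
cv2.imwrite("pics/c11.png",k)
E
```

```text
t 15.97 TCP plate [-219.7   49.5  145.7] turn [-0.  -0.2 -0. ] shift(after turn) [166.7  12.5 135.7] F [0.5 0.2 0.2] w -0.000
top rect z20 along x=90..139 for y
10 [157 157 157 157 154 142 134 137 142 151 158 152 126 104 106 137 173 162
 143 122 128 159 187 205 213]
30 [156 155 146 125  91  67  56  60  74 103 129 148 146 126 121 150 200 222
 229 230 231 231 230 230 229]
45 [159 159 159 161 161 160 160 160 160 160 161 155 142 120 122 160 207 226
 230 231 231 231 229 225 220]
60 [159 160 161 163 163 162 163 160 160 160 159 157 146 129 122 165 205 226
 229 230 231 230 231 230 229]
80 [160 161 161 161 161 161 163 162 161 161 164 156 137 115 114 154 174 170
 148 136 137 157 195 217 225]
x 60 y -15..10 [145 145 145 158 169 175 176 178 174 173 171 165 159 150 140 129 117 104
  97  94  91  93  95  99 104] y80..105 [189 191 192 193 193 192 190 189 188 187 188 189 188 181 175 168 161 158
 168 181 195 207 219 222 223]
x 90 y -15..10 [138 164 188 205 215 225 226 228 229 228 228 226 222 218 206 196 183 168
 153 151 151 151 154 157 157] y80..105 [160 159 159 159 159 159 160 160 159 155 151 140 127 115 126 140 159 180
 200 198 192 187 183 181 185]
x 105 y -15..10 [133 138 143 145 149 143 136 125 110  94  81  67  53  49  44  45  52  59
  77  97 118 135 151 154 147] y80..105 [161 161 161 161 162 162 161 160 158 156 149 139 127 125 127 134 158 181
 193 193 191 192 195 199 205]
side z103 panel top, along x 25..60, y=20,45,70
[209 234 231 205 161 105  90  81  83  83  79  91 130 196 242 239 235 234
 231 220 183 133  83  62  94 108 101  94  91 150 213 177 139 132 122]
[ 87  89  90  90  90  90  89  90  88  84  81  86 142 206 237 239 232 233
 232 220 173 113  97  99 105 108 104 105 104  86  77  76  74  69  75]
[ 87  88  88  87  87  88  89  88  87  85  77  84 136 198 239 238 234 231
 226 219 167 114 114 117 120 117 111 121 128 127 116  96 106 115 122]
```

The target looks home: there is no bright gap in front of the toe, the panel is square, and the heel is at x ≈ 37.5. Next is the handle.

Emit:
step_arm(dp=[[50, 11, 0], [52, 11, 0], [52, 12, 0], [52, 12, 0], [52, 12, 0], [52, 12, 0], [0, 0, 0]], dr=[[0, 0, 0], [0, 0, 0], [0, 0, 0], [0, 0, 0], [0, 0, 0], [0, 0, 0], [0, 0, 0]], claw=[1, 1, 1, 1, 1, 1, 1])

```text
t: 16.95
eef_pos: [0.6257, -0.1556, 0.1442]
tool_rot: [0.996, -0.089, 0.001, 0.0]
ft_force: [-0.4, 0.6, 0.5]
gripper_width: -0.0001
grasp_force: 0.0
```

```bash
python3 - <<'E'
from h import *
goal([91,-20,72],0)
b=manip.grab_frame("side")[:,:,::-1]; cv2.imwrite("pics/s12.png",b)
s=manip.observe(); print(proj("side",s["eef_pos"]),proj("side",s["eef_pos"]+[0,0,.04]))
m=b.mean(2)<32
for u in range(270,325,3):
    x=np.where(m[100:240,u])[0]; print((u,100+x.max()) if len(x) else None,end=" ")
E
```

```text
t 16.95 TCP plate [ 94.7 -21.5 144.2] turn [ 0.  -0.1 -0. ] shift(after turn) [-3.7 -1.5 72.2] F [-0.4  0.6  0.5] w -0.000
[[288.7 217.8]] [[287.9 197.6]]
(270, np.int64(180)) (273, np.int64(199)) (276, np.int64(202)) (279, np.int64(183)) (282, np.int64(198)) (285, np.int64(198)) (288, np.int64(199)) (291, np.int64(181)) (294, np.int64(196)) (297, np.int64(175)) (300, np.int64(169)) (303, np.int64(162)) (306, np.int64(209)) (309, np.int64(139)) None None None None None
```

Emit:
step_arm(dp=[[-4, 0, 25], [0, 0, 25], [0, 0, 22], [0, 7, 0], [0, 5, 0], [0, 4, 0], [0, 4, 0]], dr=[[0, 0, 0], [0, 0, 0], [0, 0, 0], [0, 0, 0], [0, 0, 0], [0, 0, 0], [0, 0, 0]], claw=[1, 1, 1, 1, 1, 1, 1])

```text
t: 17.88
eef_pos: [0.6154, -0.1736, 0.0739]
tool_rot: [0.996, -0.089, 0.001, 0.0]
ft_force: [-0.3, 0.8, 1.6]
gripper_width: 0.0001
grasp_force: 0.4
```

```bash
python3 - <<'E'
from h import *
goal([91,-54.5,73],0)
b=manip.grab_frame("side")[:,:,::-1]; cv2.imwrite("pics/s13.png",b)
h=cv2.cvtColor(np.ascontiguousarray(b),cv2.COLOR_BGR2HSV); m=((h[...,0]<8)|(h[...,0]>172))&(h[...,1]>170)&(h[...,2]>60)
y,x=np.where(m[195:300,250:330]); print("red handle px",x.min()+250,x.max()+250,y.min()+195,y.max()+195,len(x))
a=cv2.imread("pics/s11.png"); h=cv2.cvtColor(a,cv2.COLOR_BGR2HSV); m=((h[...,0]<8)|(h[...,0]>172))&(h[...,1]>170)&(h[...,2]>60)
y,x=np.where(m[195:300,250:330]); print("before",x.min()+250,x.max()+250,y.min()+195,y.max()+195,len(x))
E
```

```text
t 17.88 TCP plate [ 87.7 -41.   73.9] turn [ 0.  -0.1 -0. ] shift(after turn) [ 3.3 13.5  0.9] F [-0.3  0.8  1.6] w 0.000
red handle px 273 329 195 241 270
before 273 329 195 242 641
```

Emit:
step_arm(dp=[[1, 4, 0], [1, 4, 0], [1, 4, 0], [0, 4, 0], [0, 4, 1], [0, 4, 1], [0, 4, 1], [0, 4, 2]], dr=[[0, 0, 0], [0, 0, 0], [0, 0, 0], [0, 0, 0], [0, 0, 0], [0, 0, 0], [0, 0, 0], [0, 0, 0]], claw=[1, 1, 1, 1, 1, 1, 1, 1])

```text
t: 18.92
eef_pos: [0.6124, -0.2055, 0.0681]
tool_rot: [0.996, -0.089, 0.0, 0.0]
ft_force: [0.3, 0.4, 2.5]
gripper_width: -0.0001
grasp_force: 0.7
```

```bash
cat >> h.py <<'E'
def handle(b):
    h=cv2.cvtColor(np.ascontiguousarray(b),cv2.COLOR_BGR2HSV); m=(((h[...,0]<8)|(h[...,0]>172))&(h[...,1]>170)&(h[...,2]>40)).astype(np.uint8)
    n,l,st,ce=cv2.connectedComponentsWithStats(m)
    print("red",[(st[i].tolist(),ce[i].round(1).tolist()) for i in range(1,n) if st[i,4]>15])
E
python3 - <<'E'
from h import *
goal([91,-78.5,67],0)
b=manip.grab_frame("side")[:,:,::-1]; t=manip.grab_frame("top")[:,:,::-1]; cv2.imwrite("pics/s14.png",b);cv2.imwrite("pics/t14.png",t)
handle(cv2.imread("pics/s11.png"));handle(b);handle(t)
E
```

```text
t 18.93 TCP plate [ 90.4 -73.   68.1] turn [ 0. -0. -0.] shift(after turn) [0.6 5.5 1.1] F [0.3 0.4 2.5] w -0.000
red [([302, 187, 32, 23, 335], [316.5, 198.0]), ([273, 191, 19, 14, 215], [282.0, 197.4]), ([2, 204, 8, 22, 39], [5.1, 216.1]), ([22, 204, 7, 19, 26], [24.8, 214.3]), ([295, 210, 9, 33, 244], [298.8, 225.9]), ([0, 236, 23, 4, 41], [11.0, 237.3])]
red [([311, 187, 23, 26, 230], [320.9, 196.0]), ([273, 191, 15, 14, 119], [278.6, 198.5]), ([2, 204, 8, 22, 41], [5.0, 216.0]), ([22, 204, 7, 19, 26], [24.8, 214.3]), ([301, 222, 9, 12, 74], [304.5, 227.8]), ([0, 236, 23, 4, 39], [11.5, 237.3])]
red [([357, 159, 15, 15, 187], [364.1, 165.8]), ([371, 184, 34, 23, 295], [387.0, 195.3])]
```

Emit:
step_arm(dp=[[0, 4, 1.5], [0, 4, 1.5], [0, 4, 2], [0, 4, 2], [0, 4, 2.5], [0, 4, 3], [0, 3, 3], [0, 2, 3]], dr=[[0, 0, 0], [0, 0, 0], [0, 0, 0], [0, 0, 0], [0, 0, 0], [0, 0, 0], [0, 0, 0], [0, 0, 0]], claw=[1, 1, 1, 1, 1, 1, 1, 1])

```text
t: 20.02
eef_pos: [0.607, -0.2338, 0.0492]
tool_rot: [0.996, -0.089, -0.0, -0.0]
ft_force: [0.9, 0.9, 1.7]
gripper_width: -0.0001
grasp_force: 0.8
```

Emit:
step_arm(dp=[[0, 2, 3], [0, 2, 3], [0, 1.5, 3], [0, 1, 3]], dr=[[0, 0, 0], [0, 0, 0], [0, 0, 0], [0, 0, 0]], claw=[1, 1, 1, 1])

```text
t: 20.52
eef_pos: [0.6059, -0.2403, 0.0373]
tool_rot: [0.996, -0.089, -0.0, 0.0]
ft_force: [0.6, -0.2, 0.3]
gripper_width: 0.0002
grasp_force: 0.0
```

```bash
python3 - <<'E'
from h import *
goal([91,-113.5,23.5],0)
b=manip.grab_frame("side")[:,:,::-1]; t=manip.grab_frame("top")[:,:,::-1]; cv2.imwrite("pics/s15.png",b);cv2.imwrite("pics/t15.png",t)
handle(b);handle(t); print("closed exp tip/grip end side",proj("side",toW([[91,-150,57],[91,-90,57],[91,-107,66]])),"top",proj("top",toW([[91,-150,57],[91,-90,57]])))
E
```

```text
t 20.52 TCP plate [  90.2 -108.4   37.3] turn [ 0.  0. -0.] shift(after turn) [ 0.8  5.1 13.8] F [ 0.6 -0.2  0.3] w 0.000
red [([322, 187, 12, 14, 60], [328.1, 192.4]), ([273, 191, 19, 14, 214], [281.9, 197.4]), ([2, 204, 8, 22, 41], [4.9, 215.9]), ([22, 204, 7, 19, 26], [24.8, 214.3]), ([320, 212, 4, 9, 25], [321.1, 215.1]), ([306, 226, 10, 9, 48], [310.6, 229.0]), ([0, 236, 23, 4, 40], [11.3, 237.3])]
red [([356, 159, 16, 15, 194], [363.9, 165.8]), ([371, 184, 34, 23, 296], [387.1, 195.3])]
closed exp tip/grip end side [[320.6 219. ]
 [307.9 236. ]
 [311.6 227.2]] top [[331.7 203.9]
 [307.5 197.9]]
```

Emit:
step_arm(dp=[[0, 1, 3], [0, 1, 3], [0, 0, 2], [0, 0, 2], [0, 0, 2]], dr=[[0, 0, 0], [0, 0, 0], [0, 0, 0], [0, 0, 0], [0, 0, 0]], claw=[1, 1, 1, 1, 1])

```text
t: 21.25
eef_pos: [0.6059, -0.2424, 0.0263]
tool_rot: [0.996, -0.089, 0.0, 0.0]
ft_force: [-3.1, -1.2, 9.5]
gripper_width: 0.0002
grasp_force: 5.1
```

Emit:
step_arm(dp=[[0, 0, 1], [0, 0, 1], [0, 0, 0]], dr=[[0, 0, 0], [0, 0, 0], [0, 0, 0]], claw=[1, 1, 1])

```text
t: 21.62
eef_pos: [0.606, -0.2427, 0.0251]
tool_rot: [0.996, -0.089, 0.001, 0.0]
ft_force: [-4.6, -0.6, 13.5]
gripper_width: 0.0001
grasp_force: 6.5
```

```bash
python3 - <<'E'
from h import *
goal([91,-113.5,20],0)
b=manip.grab_frame("side")[:,:,::-1]; handle(b)
E
```

```text
t 21.62 TCP plate [  90.8 -110.7   25.1] turn [ 0.  -0.1 -0. ] shift(after turn) [0.2 2.8 5.1] F [-4.6 -0.6 13.5] w 0.000
red [([326, 187, 8, 12, 40], [329.5, 191.3]), ([273, 191, 19, 14, 215], [282.0, 197.4]), ([2, 204, 8, 22, 42], [5.1, 216.2]), ([22, 204, 7, 19, 26], [24.8, 214.3]), ([306, 219, 18, 18, 71], [315.1, 228.6]), ([0, 236, 23, 4, 40], [11.5, 237.3])]
```

Emit:
step_arm(dp=[[0, 0, 1.5], [0, 0, 1], [0, 0, 0], [0, 0, -5], [0, 0, -30], [0, 0, -40], [0, 0, -40], [-50, 0, -10]], dr=[[0, 0, 0], [0, 0, 0], [0, 0, 0], [0, 0, 0], [0, 0, 0], [0, 0, 0], [0, 0, 0], [0, 0, 0]], claw=[1, 1, 1, 1, 1, 1, 1, 1])

```text
t: 22.68
eef_pos: [0.5587, -0.234, 0.1487]
tool_rot: [0.996, -0.089, 0.003, 0.001]
ft_force: [-0.9, -0.6, -0.1]
gripper_width: 0.0002
grasp_force: 0.0
```

Emit:
step_arm(dp=[[-50, -10, 0], [-50, -10, 0], [-50, -10, 0], [-50, -10, 0], [-40, -10, 0], [0, 0, 0]], dr=[[0, 0, 0], [0, 0, 0], [0, 0, 0], [0, 0, 0], [0, 0, 0], [0, 0, 0]], claw=[1, 1, 1, 1, 1, 1])

```text
t: 23.42
eef_pos: [0.3274, -0.1404, 0.1462]
tool_rot: [0.996, -0.089, -0.0, -0.0]
ft_force: [0.6, -0.3, -0.0]
gripper_width: -0.0001
grasp_force: 0.0
```

```bash
python3 - <<'E'
from h import *
goal([91,-113.5,20],0)
t=manip.grab_frame("top")[:,:,::-1];b=manip.grab_frame("side")[:,:,::-1]
cv2.imwrite("pics/t16.png",t);cv2.imwrite("pics/s16.png",b);handle(b);handle(t)
print("closed exp",proj("side",toW([[91,-150,57],[91,-90,57]])),proj("top",toW([[91,-150,57],[91,-90,57]])))
k=np.hstack([cv2.resize(b[200:330,210:350],(400,371),interpolation=2),cv2.resize(t[155:245,220:340],(400,300),interpolation=2)[:,:].copy() if 0 else cv2.resize(t[150:247,225:330],(400,371),interpolation=2)])
cv2.imwrite("pics/c16.png",k)
E
```

```text
t 23.43 TCP plate [-201.5  -59.5  146.2] turn [-0.  0. -0.] shift(after turn) [292.5  54.  126.2] F [ 0.6 -0.3 -0. ] w -0.000
red [([302, 187, 32, 23, 334], [316.5, 198.1]), ([273, 191, 19, 14, 215], [282.0, 197.4]), ([2, 204, 8, 22, 40], [5.0, 216.0]), ([22, 204, 7, 19, 27], [24.8, 214.3]), ([306, 217, 18, 19, 143], [315.3, 225.7]), ([0, 236, 23, 4, 39], [10.9, 237.3])]
red [([357, 158, 15, 16, 193], [364.0, 165.6]), ([371, 184, 34, 23, 301], [387.0, 195.2]), ([309, 197, 24, 9, 105], [320.9, 200.9]), ([29, 347, 6, 5, 20], [31.6, 349.3]), ([0, 363, 6, 12, 57], [2.0, 368.7])]
closed exp [[320.6 219. ]
 [307.9 236. ]] [[331.7 203.9]
 [307.5 197.9]]
```

View pics/c16.png

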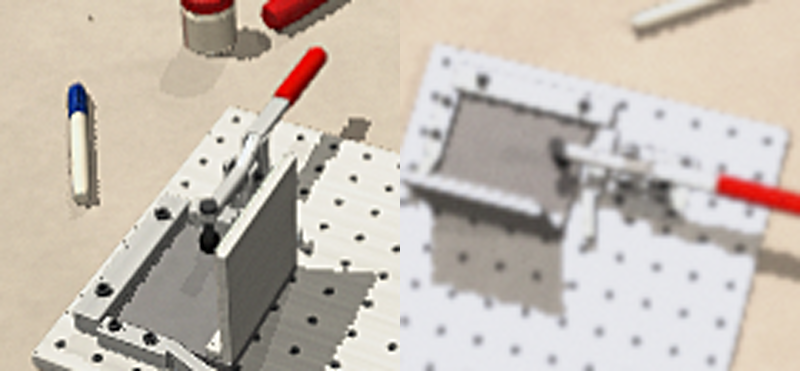

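The clamp is closed: the pad sits on the foot at (208,235) and the handle stays outward and down with its tip at (322,52). I'll triangulate the handle height before handing in.

```bash
python3 - <<'E'
from h import *
X,e=tri((320.9,200.9),(315.3,225.7)); print("grip centroid",toP(X),e)
o=proj("side",toW([[91,-120,z] for z in (50,57,65,75)])); print(o)
# grip axis in side image: slope
b=cv2.imread("pics/s16.png");h=cv2.cvtColor(b,cv2.COLOR_BGR2HSV);m=((h[...,0]<8)|(h[...,0]>172))&(h[...,1]>170)&(h[...,2]>40)
y,x=np.where(m[214:238,304:326]);x=x+304;y=y+214
v=cv2.fitLine(np.c_[x,y].astype(np.float32),2,0,.01,.01).ravel();print("slope",v[1]/v[0])
for th in (75,80,85,90): # predicted image slope of the grip axis
    P=np.array([91,-50,56]);u=np.array([0,-np.sin(np.radians(th)),np.cos(np.radians(th))]);q=proj("side",toW([P+42*u,P+98*u]));print(th,q.round(1).tolist(),(q[1]-q[0])[1]/(q[1]-q[0])[0])
E
```

```text
grip centroid [[  91.  -123.3   58.7]] 0.000746173003364661
[[314.4 230.1]
 [314.4 227.3]
 [314.4 224. ]
 [314.4 219.8]]
slope -1.2193764
75 [[307.9, 231.7], [319.6, 210.3]] -1.8378868186047508
80 [[308.1, 233.0], [319.9, 213.3]] -1.6656070042195372
85 [[308.3, 234.3], [320.1, 216.5]] -1.500165647975169
90 [[308.3, 235.8], [320.2, 219.9]] -1.338760722918022
```

```bash
python3 -c "
from rig import manip
print(manip.hand_in())"
```

```text
the job is handed in; nothing more can be done
None
```

I tipped the target up, pushed it home against the rear stop and locked the clamp on its foot, then handed the job in. The last images showed the handle level and the pad on the foot, but hand-in returned no verdict and the pad's force couldn't be measured.

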